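# Centre the tub on the cold-store scale and tare it

### The job

Tare the empty open white tub on the bench scale: without lifting it, push the tub with your fingers to the middle of the weighing pan, then let go of it, reach a fingertip into the rectangular well at the end of the key panel and press the sunken tare key fully down, keep it down for about a second and let it come back up. Touch neither tub nor pan while the tare key is down, never lean hard on the pan, do not press the round key, and leave everything else on the bench standing where it is.

Things in the scene. Friction and masses are not known exactly. Their poses are not given: they have to be found in the camera images.
- scale: Low grey bench scale, 325 mm deep (own x), 270 mm wide (own y); stands firm, never moves. Origin on the bench under its middle; z up, own -x is its front. Rear two thirds: flat steel pan. Front third: grey key panel, face sloping 0.26 rad down to the front (79 mm high at its rear, 50 mm at its front); on it from +y to -y end: dark display, round well with power key, rectangular well with tare key.
- pan_centre (a point): Middle of the pan's top face, 94 mm above the bench, marked by a darker disc 32 mm across; axes as the scale's. The flat rigid steel pan measures 220 mm (x) by 264 mm (y) and is 14 mm thick; the key panel begins at its front (-x) edge.
- tare_key_face (a point): Middle of the tare key's pressing face; moves with the key. z: the panel's outward normal (leans 0.26 rad from vertical to the front), y: the scale's y, x: up the slope. The white key (37 mm in x, 50 mm in y) nearly fills a rectangular well 41 mm (x) by 54 mm (y) with sides normal to the panel; released, its face is 16 mm below the panel's. Press along -z.
- tare_key (a joint): Travel of the tare key along -z, in m: 0 released, 0.005 fully down. A spring pushes it back: about 2 N to start it moving, 5 N fully down.
- power_key_face (a point): Middle of the round power key's face (42 mm across), 66 mm from the tare key towards +y along the panel, sunk 16 mm in its round well; not to be pressed.
- power_key (a joint): Travel of the power key, 0 released, 0.005 fully down.
- tub: Empty open round white plastic tub: 118 mm across at the foot, 120 mm at the rim, 72 mm tall, wall 3 mm, about 0.2 kg. Origin at the centre of its underside, z up. Starts on the pan, 45 to 95 mm off its middle towards the front (key panel) and perhaps to one side; slides on the pan when pushed.
- can: Bystander, loose: closed drinks can, plain aluminium, 66 mm diameter, 115 mm tall; origin under its centre
- jar: Bystander, loose: closed amber glass jar with steel lid, 68 mm diameter, 110 mm tall; origin under its centre
- box_tub: Bystander, loose: small white food tub closed with a green lid, 90 mm over the lid, 85 mm tall; origin under its centre
- bottle: Bystander, loose: closed green glass bottle, 66 mm diameter, 190 mm tall; origin under its centre
- carton: Bystander, loose: closed cardboard carton 100 x 140 x 75 mm (own x, y, z); origin under its centre
- spoon: Bystander, loose: steel serving spoon, 240 mm long, lying flat on the bench along its own x; origin under its centre
Mind the look-alikes: they are no part of the job. Leave any black, orange or purple look-alike of the tub alone.

How it is judged:
On the way, in this order (a step that is already met when the one before it is completed fails the run):
1. the tub stands at the middle of the pan and the robot has let go of it (horizontal distance between tub and pan_centre below 0.025 m and z of tub in the frame of pan_centre below 0.004 m and angle between tub's own z axis and vertical below 0.08 rad and contact force between each of the arm, the fingers and pan below 0.3 N and contact force between each of the arm, the fingers and tub below 0.3 N), for 0.2 s.
2. the tare key is held fully down, with tub and pan untouched (all of step 1 and value of joint tare_key above 0.004 m), for 0.7 s.
At the end, for the whole second after the job is handed in: The tub stands upright and at rest on the pan with its centre within 25 mm of the pan's middle, the tare key has been held down (over 4 of its 5 mm) for at least 0.7 s after the tub was centred and with nothing touching tub or pan, and both keys are up again (within 1 mm) (value of joint each of tare_key, power_key below 0.001 m and linear speed of tub below 0.01 m/s and horizontal distance between tub and pan_centre below 0.025 m and z of tub in the frame of pan_centre below 0.004 m and angle between tub's own z axis and vertical below 0.08 rad).
It fails at once if the tub is lifted off the pan (over 12 mm) or tipped (over 0.35 rad) (z of tub in the frame of pan_centre above 0.012 m or angle between tub's own z axis and vertical above 0.35 rad).
It fails at once if the round power key is pressed (over 2 mm) (value of joint power_key above 0.002 m).
It fails at once if the robot touches tub or pan while the tare key is down (over 2 mm) (value of joint tare_key above 0.002 m and (not (contact force between the arm and pan below 0.3 N) or not (contact force between the arm and tub below 0.3 N) or not (contact force between the fingers and pan below 0.3 N) or not (contact force between the fingers and tub below 0.3 N))).
It fails at once if the pan is leaned on hard (over 20 N) (contact force between any of the arm, the fingers and pan above 20 N).
It fails at once if a bystander is moved (over 30 mm) or knocked over (distance of any of can, jar, box_tub, bottle, carton, spoon from where it was at the start of the episode above 0.03 m or angle between any of can, jar, box_tub, bottle, carton, spoon's own z axis and vertical above 0.4 rad).
It also fails if it takes over 51 s, if anything falls off the work surface, if the arm or the gripper's body presses on something with over 40 N, if the wrist force passes 120 N, or if a joint passes its speed limit or range.

### The arm

A 6-joint arm with a two-finger parallel gripper is mounted at the origin on the work surface. World frame = base frame: x ahead of the robot, y to its left, z up, the work surface at z = 0. Lengths are in m, angles in rad, forces in N, time in s.
With the tool pointing down it reaches from about 0.35 to 0.875 m from the base axis. Payload 4.2 kg.
Tool frame: the origin (TCP) lies on the mounting face of the last link; the fingertips stand ctrl.tip_extent ahead of it and the grasp point (between the pads) lies 164 mm ahead of it (ctrl.tip_extent is the distance from the TCP to the fingertips, in m); y points along the fingers, x is the direction in which the jaws open and shut, and the axes are right-handed (so a half turn about y gives the same grasp; the last joint's range is limited). The gripper opens to 87 mm and grips with 3 to 60 N. Pads are 19 mm wide; open, the fingers measure 117 mm over their backs; the gripper's body (75 mm by 190 mm) begins 51 mm behind the grasp point.
Start: joints at [-1.082, 0.385, 0.008, 0, -1.194, -0.259], TCP at [0.142, -0.609, 0.405] pointing down, gripper open.
Joint ranges: [-3.14, 3.14], [-1.21, 2.06], [-1.07, 1.41], [-3.16, 2.05], [-2.99, -0.16], [-3.1, 3.1]. Speed limits (rad/s): [2.79, 2.79, 3.14, 3.14, 3.14, 3.14].

### API

Orientations are given as a unit quaternion [w, x, y, z].
In Python, from station import ctrl gives the robot as it stands. The module is installed in compiled form; this text tells all that it offers.
- The arm moves only by the tool apply_moves, never from a script. Its argument "plan" is a list of rows, each a list of 3 entries, a list of its own where there are three numbers: the closure, from 0 (fully open) to 1 (shut), then the shift along the tool's x, y, z in cm, then the turn, a rotation vector about the tool's x, y, z in rad. In form: [[jaw, [dx, dy, dz], [ax, ay, az]], ...]. A call has 1 to 12 rows; each row is the pose to reach, as a shift and turn from the pose measured when the call began, along the tool's axes at that moment; what a row does not reach only later rows make up. A row lasts 1/12 s, in which the tool goes at most 41.7 mm and 7.16 degrees, less where a joint would pass 70% of its speed; a pose out of reach is approached as far as the arm can. A call with a gripper value outside its range is refused whole. The fingers move at their own pace and stop on an object; "grip_force" is the grip in N (left out, the last holds). Time passes only in rows, so rows that repeat a pose let the fingers close. It gives the time, the measured TCP pose, the force and the opening at its end, in the units of the state.
- ctrl.get_state(): the state, without advancing time (a new reading comes with each control period).
- ctrl.capture(name): name is "scene" or "top" or "wrist"; returns a dict with "image" (384x512x3 uint8, red, green, blue), "range_z" (384x512 float32, m along the optical axis (not along the pixel's ray), 0 where there is no reading), "vertical_fov" (degrees; the focal length in pixels is half the picture's height over the tangent of half this angle, whatever the lens; pixels are square), "cx", "cy" (the principal point, pixels), "rvec" (rotation vector, rad) and "tvec" (3), from world to camera coordinates, as OpenCV has them; the wrist camera has in their place "mount" (4x4, takes a point from camera to tool coordinates, whose origin is the TCP and whose axes are the tool frame's). Camera axes: x right, y down, z forward; pixel columns grow to the right and rows downward; lengths in m; the calibration is good to about 2 mm. A picture is of the moment at which its call begins: read the wrist's pose just before it.
- ctrl.sign_off(): hands the job in, once; it reports no verdict.
The state is a dict: "time": time; "joint_positions": joint angles; "qvel": joint speeds; "joint_efforts": joint torques, N m; "ee_pos": TCP position; "eef_rot": TCP orientation; "wrist_force": force on the tool from outside, world axes, zero at the start; "wrist_torque": the same for the moment, N m; "grip_width": opening from 0.0 (shut) to 1.0 (fully open).
Only numpy, scipy, OpenCV 4.12 (cv2) and the standard library are available. Lean on these libraries where they do the work, as an engineer would, in place of code of your own. Each camera call takes 0.05 s, during which the arm holds its last target.

## Working session

There is one attempt and no reset: what is moved stays moved. The work goes in short steps, Python scripts to look and compute and a tool call to move; the robot and the scene stay as the last step left them, time stands still between calls to the robot, and variables do not carry over. Pictures are saved under pics/ and viewed, and the job is handed in when it is done.

Besides the shell and the picture viewer there is one more tool, called after "Call:" as name(argument=value, ...), one argument or row to a line, values as JSON. apply_moves: Moves the arm, as the interface text tells. Its arguments: {"type":"object","properties":{"plan":{"type":"array"},"grip_force":{"type":"number"}},"required":["plan"]}

```bash
mkdir -p pics; cat > h.py <<'E'
import numpy as np, cv2, pickle
from scipy.spatial.transform import Rotation as R
from station import ctrl
def q2R(q): return R.from_quat([q[1],q[2],q[3],q[0]]).as_matrix()
def grab(name,fn):
    s=ctrl.get_state(); c=ctrl.capture(name)
    K=c['image'].shape[0]/2/np.tan(np.radians(c['vertical_fov'])/2)
    if name=='wrist':
        M=np.array(c['mount']); Rt=q2R(s['eef_rot']); Rc=Rt@M[:3,:3]; o=Rt@M[:3,3]+np.array(s['ee_pos'])
    else:
        A=cv2.Rodrigues(np.array(c['rvec'],float))[0]; Rc=A.T; o=-A.T@np.array(c['tvec'],float).ravel()
    d=dict(img=c['image'],z=c['range_z'],f=K,cx=c['cx'],cy=c['cy'],Rc=Rc,o=o,s=s)
    pickle.dump(d,open('pics/'+fn+'.pkl','wb')); cv2.imwrite('pics/'+fn+'.png',c['image'][:,:,::-1]); return d
def load(fn): return pickle.load(open('pics/'+fn+'.pkl','rb'))
def ray(d,u,v): return d['Rc']@np.array([(u-d['cx'])/d['f'],(v-d['cy'])/d['f'],1.])
def onplane(d,u,v,h):
    r=ray(d,u,v); return d['o']+r*(h-d['o'][2])/r[2]
def pt(d,u,v): return d['o']+ray(d,u,v)*d['z'][int(v),int(u)]
def cloud(d):
    H,W=d['z'].shape; u,v=np.meshgrid(np.arange(W),np.arange(H))
    r=np.stack([(u-d['cx'])/d['f'],(v-d['cy'])/d['f'],np.ones_like(u,float)],-1)*d['z'][...,None]
    P=r@d['Rc'].T+d['o']; P[d['z']==0]=np.nan; return P
E
python3 - <<'E'
from h import *
s=ctrl.get_state(); print({k:np.round(v,3) for k,v in s.items()}, ctrl.tip_extent)
for n in ['scene','top','wrist']:
    d=grab(n,n+'0'); print(n,d['o'],d['f'],d['cx'],d['cy'])
E
```

```text
{'time': np.float64(0.0), 'joint_positions': array([-1.082e+00,  3.860e-01,  7.000e-03, -1.000e-03, -1.194e+00,
       -2.590e-01]), 'qvel': array([ 0.   ,  0.   ,  0.001, -0.   ,  0.002, -0.001]), 'joint_efforts': array([-1.0000e-03, -3.9066e+01,  1.8741e+01,  4.2200e+00,  1.1000e-02,
       -0.0000e+00]), 'ee_pos': array([ 0.142, -0.608,  0.404]), 'eef_rot': array([-0.44 ,  0.439,  0.554, -0.554]), 'wrist_force': array([0.306, 1.151, 0.206]), 'wrist_torque': array([-0.001,  0.049,  0.047]), 'grip_width': np.float64(1.003)} 0.1822
scene [ 1.04652494 -0.64006307  0.8776135 ] 390.426435314413 256.0402335741886 195.8186387972314
top [0.46871338 0.02670811 1.20751471] 360.7304111586618 264.4906595549287 190.487118711156
wrist [ 0.07672274 -0.62283359  0.38510414] 294.8930613563882 253.63234296471688 187.57034261796392
```

View pics/scene0.png

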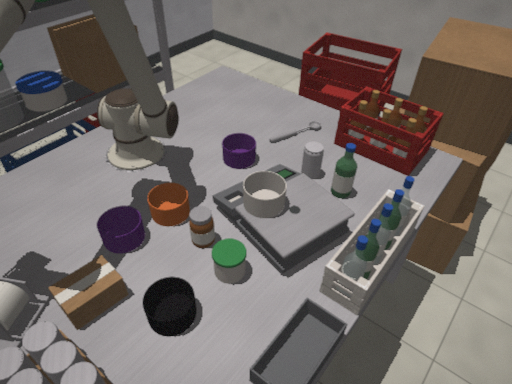

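View pics/top0.png

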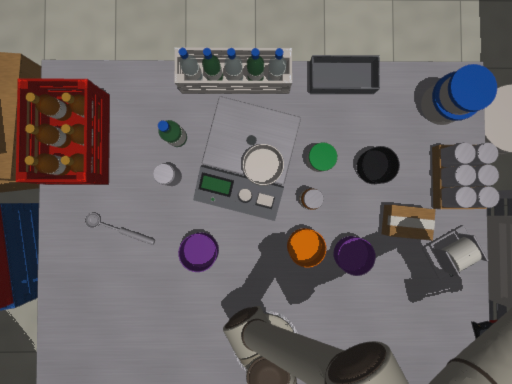

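View pics/wrist0.png

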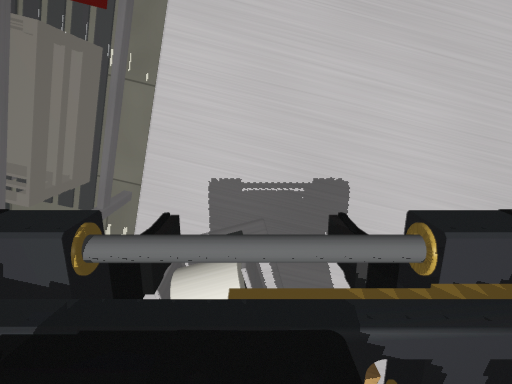

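Top view: the scale's pan centre disc is at ≈(252,140), the white open tub at (262,164), the display at (216,184), the power key at (245,195) and the tare key at (265,200). The open tub-like objects are white (262,164), purple (199,252) and (355,255), orange (306,247) and black (378,165). Only the white one stands on the pan and fits the description. I'll check it in an enlarged crop.

```bash
python3 - <<'E'
from h import *
d=load('top0'); im=d['img'][85:230,145:345,::-1]
cv2.imwrite('pics/crop0.png',cv2.resize(im,None,fx=4,fy=4,interpolation=cv2.INTER_CUBIC))
P=cloud(d)
# pan plane top points
m=(abs(P[...,2]-0.094)<0.006); m[:, :190]=0; m[:,310:]=0; m[:90]=0; m[225:]=0
n,l,st,c=cv2.connectedComponentsWithStats(m.astype(np.uint8)); 
for i in range(1,n):
    if st[i,4]>200: print(st[i],c[i], np.nanmedian(P[l==i],axis=0))
for (u,v) in [(252,140),(245,195),(265,200),(216,184),(230,120),(262,164),(166,174),(172,130),(322,156),(312,198)]: print((u,v),pt(d,u,v).round(4))
E
```

```text
[ 202   96   99   89 4682] [247.75886373 134.28684323] [0.68196649 0.07117956 0.09467198]
[245 149  36  35 732] [262.66256831 165.75      ] [0.57920861 0.00807046 0.09800939]
(252, 140) [0.6599 0.0417 0.0966]
(245, 195) [0.4908 0.0651 0.0494]
(265, 200) [0.4745 0.0011 0.0526]
(216, 184) [0.5252 0.1555 0.0715]
(230, 120) [0.7222 0.1097 0.0961]
(262, 164) [0.585  0.0111 0.1012]
(166, 174) [0.5534 0.3007 0.1167]
(172, 130) [0.6817 0.2774 0.1419]
(322, 156) [ 0.6111 -0.1764  0.0899]
(312, 198) [ 0.4799 -0.1407  0.1124]
```

View pics/crop0.png

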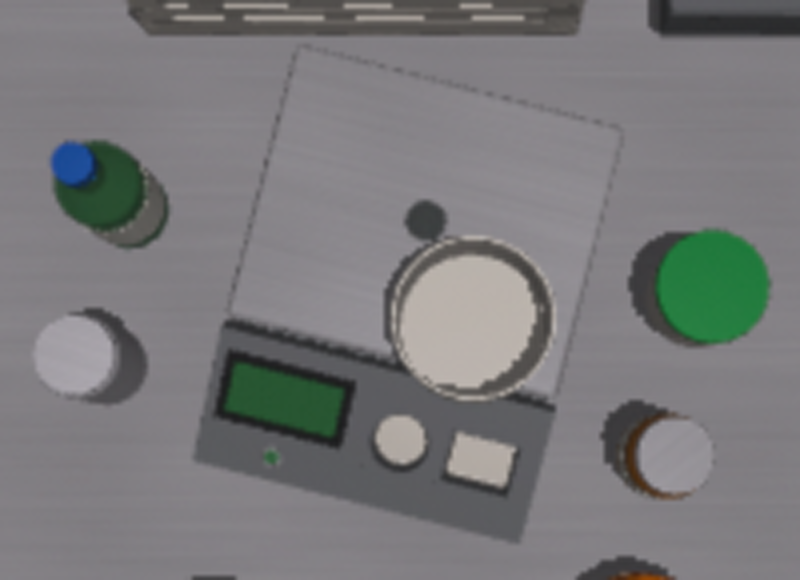

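```bash
cat > meas.py <<'E'
from h import *
def comps(m,amin):
    n,l,st,c=cv2.connectedComponentsWithStats(m.astype(np.uint8))
    return [(l==i,st[i],c[i]) for i in range(1,n) if st[i,4]>=amin]
E
python3 - <<'E'
from meas import *
d=load('top0'); hsv=cv2.cvtColor(d['img'],cv2.COLOR_RGB2HSV); P=cloud(d)
# whitish: bright warm
I=d['img'].astype(int)
for p in [(262,164),(245,195),(265,200),(252,140),(230,120),(250,213),(275,164)]: print(p,I[p[1],p[0]],hsv[p[1],p[0]])
# pan edges by depth mask filled
m=(abs(P[...,2]-0.094)<0.008); m[:, :190]=0; m[:,310:]=0; m[:90]=0; m[225:]=0
(mk,st,c)=max(comps(m,200),key=lambda a:a[1][4])
pts=np.argwhere(mk)[:,::-1]; W=np.array([onplane(d,u,v,.094)[:2] for u,v in pts])
print(cv2.minAreaRect(W.astype(np.float32)*1000)); print(np.nanmean(P[mk],0))
# disc
g=I.sum(2); dk=(g<230)&mk
sub=np.zeros_like(dk); sub[130:152,240:264]=(g<250)[130:152,240:264]
for mm,st,c in comps(sub,8): print('disc',st,c,onplane(d,*c,.094))
# tub rim: depth 0.15..0.18
r=(P[...,2]>.145)&(P[...,2]<.185); r[:, :235]=0; r[:,290:]=0; r[:140]=0; r[:195]&=True; r[195:]=0
for mm,st,c in comps(r,20):
    pp=P[mm]; A=np.c_[2*pp[:,:2],np.ones(len(pp))]; s=np.linalg.lstsq(A,(pp[:,:2]**2).sum(1),rcond=None)[0]
    print('rim',st,c,s[:2],np.sqrt(s[2]+s[:2]@s[:2]),pp[:,2].mean(),len(pp))
d=load('scene0')
cv2.imwrite('pics/crop1.png',cv2.resize(d['img'][140:280,180:370,::-1],None,fx=4,fy=4,interpolation=cv2.INTER_CUBIC))
E
```

```text
(262, 164) [186 179 171] [ 16  21 186]
(245, 195) [177 170 163] [ 15  20 177]
(265, 200) [178 171 164] [ 15  20 178]
(252, 140) [60 62 63] [100  12  63]
(230, 120) [138 136 140] [135   7 140]
(250, 213) [90 92 94] [105  11  94]
(275, 164) [187 179 172] [ 14  20 187]
((660.3218383789062, 44.72040557861328), (262.9427185058594, 219.3502197265625), 75.482177734375)
[0.67799176 0.05471346 0.0946934 ]
disc [246 135  10  11  71] [250.98591549 139.94366197] [0.6605676  0.04491058 0.094     ]
rim [243 144  41  41 203] [263.37438424 161.12315271] [0.57761823 0.00941215] 0.0578648991838336 0.16273225539241165 203
```

View pics/crop1.png

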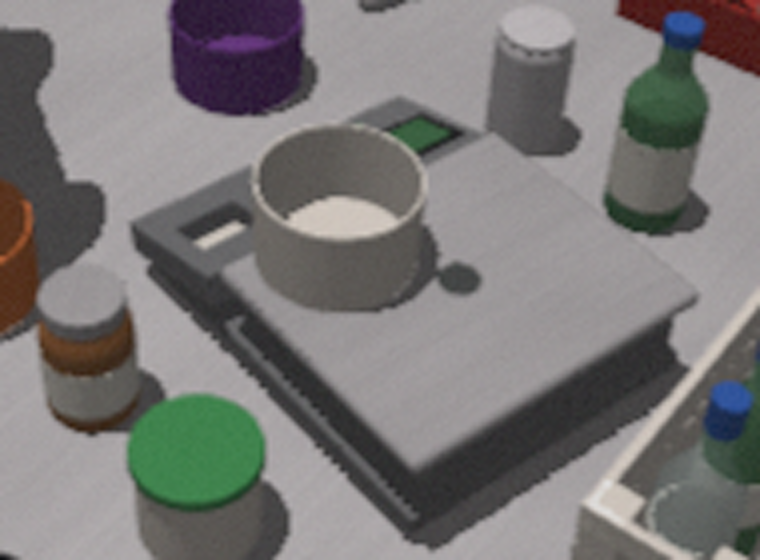

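The crop confirms the white open tub, scene pixels ≈(265,194), standing on the pan. The tare key is in the rectangular well at (235,198) and the disc is at (295,210). Next I'll cross-check between the views and locate the tare key.

```bash
python3 - <<'E'
from meas import *
t=load('top0'); s=load('scene0')
def tri(a,ua,b,ub):
    r1=ray(a,*ua);r2=ray(b,*ub);r1/=np.linalg.norm(r1);r2/=np.linalg.norm(r2)
    k=np.linalg.lstsq(np.c_[r1,-r2],b['o']-a['o'],rcond=None)[0]
    p,q=a['o']+k[0]*r1,b['o']+k[1]*r2; return (p+q)/2,np.linalg.norm(p-q)
def white(d,box,thr=150):
    I=d['img'].astype(int); m=(I.min(2)>thr)&(I[...,0]-I[...,2]>8)
    z=np.zeros_like(m); x0,y0,x1,y1=box; z[y0:y1,x0:x1]=m[y0:y1,x0:x1]; return comps(z,15)
I=s['img'].astype(int); 
m=np.zeros(I.shape[:2],bool); m[200:220,284:308]=(I.sum(2)<260)[200:220,284:308]
for mm,st,c in comps(m,8): print('scene disc',st,c,onplane(s,*c,.094),tri(t,(250.99,139.94),s,c))
for mm,st,c in white(t,(235,185,280,212)): print('t keys',st,c,[onplane(t,*c,h) for h in (.05,)], np.nanmedian(cloud(t)[mm],0))
for mm,st,c in white(s,(225,190,246,206),140): print('s key',st,c,onplane(s,*c,.05),np.nanmedian(cloud(s)[mm],0))
# well outline from depth in top: panel plane fit, residual
P=cloud(t)
c0=np.array([.6605,.0449]);y=-.253;ex=np.array([np.cos(y),np.sin(y)]);ey=np.array([-np.sin(y),np.cos(y)])
q=P[...,:2]-c0; X=q@ex;Y=q@ey
pm=(X<-.115)&(X>-.21)&(abs(Y)<.13)&(P[...,2]>.04)&(P[...,2]<.09)
n=P[...,2]-(.079+ (X+.11)*(.029/.105))
for a,b in ((-.13,-.10),(-.03,.02),(.05,.12)):
    k=pm&(Y>a)&(Y<b); print(a,np.nanpercentile(n[k]*1000,[5,25,50,75,95]).round(1))
k=pm&(n<-.010)
for mm,st,c in comps(k,15):
    print('well',st,c, 'X',np.nanmin(X[mm]),np.nanmax(X[mm]),'Y',np.nanmin(Y[mm]),np.nanmax(Y[mm]),'mean',X[mm].mean(),Y[mm].mean(),'n',np.median(n[mm]),P[mm].mean(0))
# rim in scene
P=cloud(s); r=(abs(P[...,2]-.166)<.008); r[:,:235]=0;r[:,300:]=0;r[:160]=0;r[230:]=0
for mm,st,c in comps(r,20):
    e=cv2.fitEllipse(cv2.findContours(mm.astype(np.uint8),0,1)[0][0]) if 1 else 0
    pp=P[mm];pp=pp[:,:2]; A=np.c_[2*pp,np.ones(len(pp))]; k=np.linalg.lstsq(A,(pp**2).sum(1),rcond=None)[0]
    print('rim',st,k[:2],np.sqrt(k[2]+k[:2]@k[:2]),e[0],onplane(s,*e[0],.166))
P=cloud(t)
R0=q2R(t['s']['eef_rot']); print(R0.round(3)); print(R.from_matrix(R0).as_euler('ZYX'))
E
```

```text
scene disc [284 200  16  13 108] [290.02777778 207.25      ] [0.64718949 0.04573307 0.094     ] (array([0.65512271, 0.0417081 , 0.10277502]), np.float64(0.009863474874054062))
t keys [239 189  12  11 105] [244.83809524 194.20952381] [array([0.49328028, 0.06563599, 0.05      ])] [0.4939264  0.06518044 0.05004982]
t keys [257 194  16  12 140] [264.7        199.55714286] [array([0.47596112, 0.00198651, 0.05      ])] [0.4746176  0.00109678 0.05009438]
s key [229 196  12   6  31] [234.67741935 198.41935484] [0.47197217 0.00721061 0.05      ] [0.47131111 0.00454463 0.04866902]
-0.13 [-15.    0.3   2.6   4.5   6.6]
-0.03 [-15.5  -1.4   2.3   4.1   6.5]
0.05 [0.3 2.6 4.4 6.1 8.3]
well [238 189  14  13 128] [244.5390625 194.765625 ] X -0.18965455283948385 -0.14936161429788794 Y -0.04391059644124084 0.0007109713950534856 mean -0.16906192574346873 -0.02125089338485745 n -0.013499284855556824 [0.49150071 0.06664343 0.04888006]
well [257 193  18  15 168] [264.96428571 199.86904762] X -0.18851958513900258 -0.15118353373565757 Y -0.11482410476523694 -0.060965183278866304 mean -0.16869607470244236 -0.08882980208308111 n -0.013597511570874396 [0.47493927 0.00112426 0.04916381]
rim [243 171  44  31 276] [0.58026789 0.01070159] 0.0582401362194489 (264.8078918457031, 185.8505401611328) [0.58334764 0.00668335 0.166     ]
[[-0.228 -0.001 -0.974]
 [ 0.974  0.002 -0.228]
 [ 0.002 -1.     0.   ]]
[ 1.80042902 -0.00208367 -1.57070957]
```

```bash
cat >> meas.py <<'E'
C0=np.array([.6605,.0449]);YAW=-.253;EX=np.array([np.cos(YAW),np.sin(YAW)]);EY=np.array([-np.sin(YAW),np.cos(YAW)])
def s2w(X,Y,z): return np.r_[C0+X*EX+Y*EY,z]
def w2s(p): q=np.asarray(p)[:2]-C0; return np.array([q@EX,q@EY])
def target(tip,tilt=0.):
    # tool x=scale y, tool y=approach: down, tilted to rear by tilt
    x=np.r_[EY,0]; y=np.cos(tilt)*np.array([0,0,-1.])+np.sin(tilt)*np.r_[EX,0]; Rm=np.c_[x,y,np.cross(x,y)]
    return np.asarray(tip)-ctrl.tip_extent*y, Rm
def delta(tip,tilt=0.):
    s=ctrl.get_state(); R0=q2R(s['eef_rot']); p,Rm=target(tip,tilt)
    return (R0.T@(p-s['ee_pos'])*100).round(2), R.from_matrix(R0.T@Rm).as_rotvec().round(4)
def tip():
    s=ctrl.get_state(); t=s['ee_pos']+q2R(s['eef_rot'])[:,1]*ctrl.tip_extent
    return w2s(t).round(4),t.round(4),np.round(s['wrist_force'],2),s['time']
E
python3 - <<'E'
from meas import *
s=load('scene0'); print(onplane(s,295,209.75,.094))
print(delta(s2w(-.0705,-.0545,.20)))
for n in('top0','scene0'):
    P=cloud(load(n)).reshape(-1,3); P=P[np.isfinite(P).all(1)]
    a=np.array([.142,-.608]);b=np.array([.579,.01]);L=np.linalg.norm(b-a);u=(b-a)/L
    t=(P[:,:2]-a)@u; w=(P[:,:2]-a)@np.array([-u[1],u[0]])
    for k in np.arange(0,.85,.08):
        m=(t>k)&(t<k+.08)&(abs(w)<.12); print(n,round(k,2),np.sort(P[m,2])[-8:-5] if m.sum()>8 else None)
E
```

```text
[0.66376489 0.04650294 0.094     ]
(array([ 50.26,   2.25, -56.55]), array([-0.0005,  0.4826,  0.0016]))
top0 0.0 [0.33382672 0.33385121 0.33423459]
top0 0.08 [0.33508136 0.33529595 0.33552842]
top0 0.16 [0.6570072  0.65730616 0.65750774]
top0 0.24 [0.66472255 0.6648     0.66498959]
top0 0.32 [0.07829159 0.07850189 0.07856172]
top0 0.4 [0.07441901 0.07444563 0.07503257]
top0 0.48 [0.11248314 0.1125913  0.11259466]
top0 0.56 [0.11505529 0.11521807 0.11531359]
top0 0.64 [0.16833277 0.16843963 0.16844916]
top0 0.72 [0.16883217 0.16901094 0.16917374]
top0 0.8 [0.16748428 0.16756093 0.16834395]
scene0 0.0 [0.00466159 0.00493486 0.00496982]
scene0 0.08 [0.10604293 0.10628088 0.10630337]
scene0 0.16 [0.07817374 0.0781764  0.0783066 ]
scene0 0.24 [0.63953356 0.6396384  0.63973692]
scene0 0.32 [0.07827976 0.07837862 0.07860376]
scene0 0.4 [0.07397667 0.07402436 0.0743092 ]
scene0 0.48 [0.11255263 0.11282578 0.11289277]
scene0 0.56 [0.11326075 0.11336159 0.11346307]
scene0 0.64 [0.16736499 0.16753651 0.16772647]
scene0 0.72 [0.16814407 0.16825249 0.16831756]
scene0 0.8 [0.16783858 0.1678565  0.16798394]
```

Call:
apply_moves(
  plan=[
    [1,[2.5,0,-2.8],[0,0.04,0]],
    [1,[5,0,-5.6],[0,0.08,0]],
    [1,[7.5,0,-8.4],[0,0.12,0]],
    [1,[10,0,-11.2],[0,0.16,0]],
    [1,[12.5,0,-14],[0,0.2,0]],
    [1,[15,0,-16.8],[0,0.24,0]],
    [1,[17.5,0,-19.6],[0,0.28,0]],
    [1,[20,0,-22.4],[0,0.32,0]],
    [1,[22.5,0,-25.2],[0,0.36,0]],
    [1,[25,0,-28],[0,0.4,0]],
    [1,[27.5,0,-30.8],[0,0.44,0]],
    [1,[30,0,-33.6],[0,0.48,0]],
  ],
  grip_force=20,
)

```text
time: 1.15
ee_pos: [0.4017, -0.238, 0.4044]
eef_rot: [0.559, -0.558, -0.433, 0.433]
wrist_force: [1.0, -0.8, -0.2]
grip_width: 0.173
```

```bash
python3 - <<'E'
from meas import *
print(tip(),delta(s2w(-.0705,-.0545,.20)),ctrl.get_state()['grip_width'])
E
```

```text
(array([-0.1799, -0.3384]), array([ 0.4017, -0.2377,  0.2222]), array([ 0.96, -0.84, -0.18]), 1.15) (array([ 28.41,   2.26, -10.95]), array([-0.0007,  0.0008,  0.0016])) 0.1732515518805794
```

Call:
apply_moves(
  plan=[
    [1,[3.5,0,-1.4],[0,0,0]],
    [1,[7,0,-2.8],[0,0,0]],
    [1,[10.5,0,-4.2],[0,0,0]],
    [1,[14,0,-5.6],[0,0,0]],
    [1,[17.5,0,-7],[0,0,0]],
    [1,[21,0,-8.2],[0,0,0]],
    [1,[24.5,0,-9.6],[0,0,0]],
    [1,[28.4,0.5,-11],[0,0,0]],
    [1,[28.4,0.5,-11],[0,0,0]],
    [1,[28.4,0.5,-11],[0,0,0]],
  ],
)

```text
time: 1.98
ee_pos: [0.5799, 0.0114, 0.3983]
eef_rot: [0.559, -0.557, -0.433, 0.434]
wrist_force: [-0.8, -0.8, 0.3]
grip_width: 0.009
```

```bash
python3 - <<'E'
from meas import *
print(tip(),delta(s2w(-.0705,-.0545,.11)),ctrl.get_state()['grip_width'])
a=grab('scene','s1');b=grab('wrist','w1')
cv2.imwrite('pics/c1.png',np.hstack([cv2.resize(a['img'][110:270,180:340,::-1],(384,384)),cv2.resize(b['img'][:,:,::-1],(400,384))]))
E
```

```text
(array([-0.0702, -0.0525]), array([0.5794, 0.0117, 0.2161]), array([-0.77, -0.84,  0.35]), 1.9833) (array([-0.2 , 10.61,  0.06]), array([-0.0029,  0.0035,  0.0005])) 0.009249102289511106
```

View pics/c1.png

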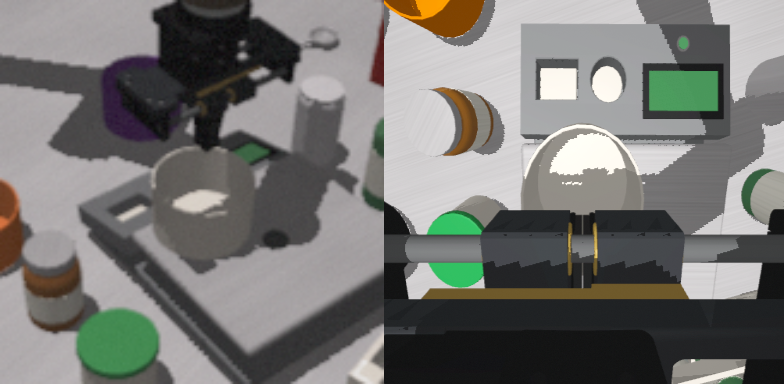

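The fingers are shut and stand over the tub. In the wrist view the tare key sits in its rectangular well at about (224,84) of the original image, with the round key at about (286,83). I'll measure the key from this view as well.

```bash
python3 - <<'E'
from meas import *
d=load('w1');P=cloud(d);I=d['img'].astype(int)
sc=512/400
print(I[84,224], I[84,int(608-384)+40] )
m=np.zeros(I.shape[:2],bool); m[45:115,185:310]=(I.min(2)>150)[45:115,185:310]
for mm,st,c in comps(m,100): 
    p=np.nanmedian(P[mm],0); print(st,c,w2s(p),p,w2s(onplane(d,*c,.048)))
# panel plane & well
q=P-np.r_[C0,0];X=q[...,:2]@EX;Y=q[...,:2]@EY
k=(X<-.12)&(X>-.205)&(abs(Y)<.125)&(P[...,2]>.035)
k2=k&(Y>.115); A=np.c_[X[k&(Y<-.118)|k2],np.ones((k&(Y<-.118)|k2).sum())]; f=np.linalg.lstsq(A,P[...,2][k&(Y<-.118)|k2],rcond=None)[0]; print('panel slope',f, 'at rear',f@[-.11,1])
w=k&(P[...,2]-(f[0]*X+f[1])<-.01)
for mm,st,c in comps(w,60): print(st,c,'X',X[mm].min(),X[mm].max(),'Y',Y[mm].min(),Y[mm].max(), P[mm].mean(0))
for v in range(50,115,6): print(v,[ (X[v,224].round(4),P[v,224,2].round(4))])
E
```

```text
[254 249 241] [131 133 134]
[ 185   45  125   70 7323] [246.879421    81.56138195] [-0.16821585 -0.05917281] [0.48282763 0.02971694 0.05937555] [-0.17045266 -0.06044121]
panel slope [0.26731527 0.11234389] at rear 0.08293921428615364
[ 264   60   44   42 1397] [286.10379384  80.92627058] X -0.1915187640203295 -0.15034723796184213 Y -0.04244066252554306 0.0030288771846113498 [0.49019852 0.06951449 0.04935439]
[ 196   62   52   38 1868] [221.74357602  80.67291221] X -0.1893772731100792 -0.1522303605841397 Y -0.11347903251692883 -0.060212914739095215 [0.47302645 0.00346677 0.04954768]
50 [(np.float64(-0.1995), np.float64(0.058))]
56 [(np.float64(-0.1936), np.float64(0.0599))]
62 [(np.float64(-0.1893), np.float64(0.051))]
68 [(np.float64(-0.184), np.float64(0.0473))]
74 [(np.float64(-0.1779), np.float64(0.0486))]
80 [(np.float64(-0.1718), np.float64(0.0499))]
86 [(np.float64(-0.1657), np.float64(0.0501))]
92 [(np.float64(-0.1595), np.float64(0.0528))]
98 [(np.float64(-0.1533), np.float64(0.0555))]
104 [(np.float64(-0.1467), np.float64(0.0724))]
110 [(np.float64(-0.1408), np.float64(0.0743))]
```

Call:
apply_moves(
  plan=[
    [1,[-0.2,2.5,0],[0,0,0]],
    [1,[-0.2,5,0],[0,0,0]],
    [1,[-0.2,7.5,0],[0,0,0]],
    [1,[-0.2,9,0],[0,0,0]],
    [1,[-0.2,10,0],[0,0,0]],
    [1,[-0.2,10.5,0],[0,0,0]],
    [1,[-0.2,10.6,0],[0,0,0]],
    [1,[-0.2,10.6,0],[0,0,0]],
  ],
)

```text
time: 2.75
ee_pos: [0.5784, 0.0073, 0.2941]
eef_rot: [0.559, -0.559, -0.433, 0.433]
wrist_force: [0.5, -0.4, -0.3]
grip_width: 0.005
```

```bash
python3 - <<'E'
from meas import *
print(tip(),delta(s2w(-.0705,.039,.11)))
a=grab('scene','s2')
cv2.imwrite('pics/c2.png',cv2.resize(a['img'][110:270,180:340,::-1],(600,600)))
E
```

```text
(array([-0.0702, -0.0567]), array([0.5783, 0.0076, 0.1119]), array([ 0.47, -0.42, -0.33]), 2.75) (array([9.6 , 0.2 , 0.03]), array([-0.0006,  0.0006,  0.0013]))
```

View pics/c2.png

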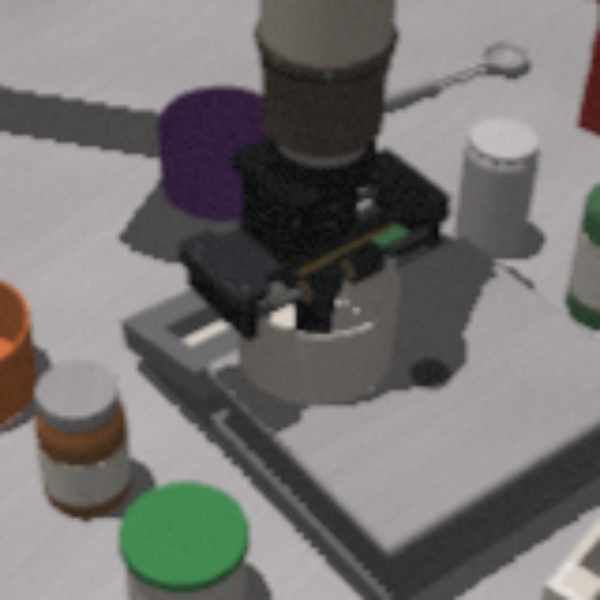

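The fingers are inside the tub, at about (315,300) in this crop, with the body clear above the rim. I'll push towards scale +y first.

Call:
apply_moves(
  plan=[
    [1,[1.5,0,0],[0,0,0]],
    [1,[3,0,0],[0,0,0]],
    [1,[3.8,0,0],[0,0,0]],
    [1,[4.5,0,0],[0,0,0]],
    [1,[5.2,0,0],[0,0,0]],
    [1,[5.9,0,0],[0,0,0]],
    [1,[6.6,0,0],[0,0,0]],
    [1,[7.3,0,0],[0,0,0]],
    [1,[8,0,0],[0,0,0]],
    [1,[8.6,0,0],[0,0,0]],
    [1,[9,0,0],[0,0,0]],
    [1,[9.3,0,0],[0,0,0]],
  ],
)

```text
time: 3.8
ee_pos: [0.6018, 0.0979, 0.2948]
eef_rot: [0.559, -0.559, -0.434, 0.433]
wrist_force: [-0.5, -3.8, 3.8]
grip_width: 0.006
```

```bash
python3 - <<'E'
from meas import *
print(tip(),delta(s2w(-.0705,0,.11)))
a=grab('scene','s3');grab('top','t3')
cv2.imwrite('pics/c3.png',cv2.resize(a['img'][110:270,180:340,::-1],(600,600)))
E
```

```text
(array([-0.07  ,  0.0369]), array([0.6019, 0.0981, 0.1126]), array([-0.46, -3.81,  3.76]), 3.8) (array([-3.66,  0.26,  0.05]), array([0.0002, 0.0011, 0.0014]))
```

View pics/c3.png

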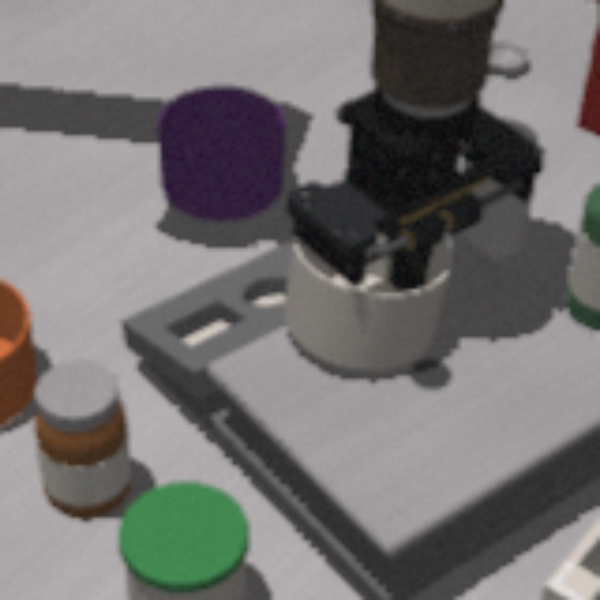

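Call:
apply_moves(
  plan=[
    [1,[-1.8,0,0],[0,0,0]],
    [1,[-3.7,0,0],[0,0,0]],
    [1,[-3.7,0,-1.7],[0,0,0]],
    [1,[-3.7,0,-3.4],[0,0,0]],
    [1,[-3.7,0,-4.3],[0,0,0]],
    [1,[-3.7,0,-5.1],[0,0,0]],
    [1,[-3.7,0,-5.9],[0,0,0]],
    [1,[-3.7,0,-6.7],[0,0,0]],
    [1,[-3.7,0,-7.5],[0,0,0]],
    [1,[-3.7,0,-8.3],[0,0,0]],
    [1,[-3.7,0,-9],[0,0,0]],
    [1,[-3.7,0,-9.6],[0,0,0]],
  ],
)

```text
time: 4.9
ee_pos: [0.6863, 0.0381, 0.2943]
eef_rot: [0.559, -0.558, -0.434, 0.433]
wrist_force: [-1.2, 0.4, -0.8]
grip_width: 0.007
```

```bash
cat >> meas.py <<'E'
def rim(d,box):
    P=cloud(d); r=abs(P[...,2]-.166)<.008; z=np.zeros_like(r); x0,y0,x1,y1=box; z[y0:y1,x0:x1]=r[y0:y1,x0:x1]
    I=d['img'].astype(int); z&=(I.min(2)>85)&(I[...,0]-I[...,2]>4)
    p=P[z][:,:2]
    for _ in range(4):
        A=np.c_[2*p,np.ones(len(p))]; k=np.linalg.lstsq(A,(p**2).sum(1),rcond=None)[0]; r0=np.sqrt(k[2]+k[:2]@k[:2])
        e=abs(np.linalg.norm(p-k[:2],axis=1)-r0); p=p[e<.006]
    return k[:2],r0,len(p),w2s(k[:2])
E
python3 - <<'E'
from meas import *
print(tip(),delta(s2w(.0445,0,.11)))
a=grab('scene','s4');t=grab('top','t4')
try: print(rim(a,(240,150,330,230)))
except Exception as e: print(e)
try: print(rim(t,(230,110,290,180)))
except Exception as e: print(e)
cv2.imwrite('pics/c4.png',np.hstack([cv2.resize(a['img'][110:270,180:340,::-1],(400,400)),cv2.resize(t['img'][80:240,170:330,::-1],(400,400))]))
E
```

```text
(array([0.0268, 0.0003]), array([0.6865, 0.0385, 0.1121]), array([-1.17,  0.45, -0.78]), 4.9) (array([ 0.01,  0.21, -1.78]), array([0.0003, 0.0011, 0.0023]))
(array([0.64774521, 0.05058878]), np.float64(0.060813003238448154), 36, array([-0.01377271,  0.00231503]))
(array([0.64361594, 0.04756707]), np.float64(0.0579700179715811), 89, array([-0.01701417, -0.00164408]))
```

View pics/c4.png

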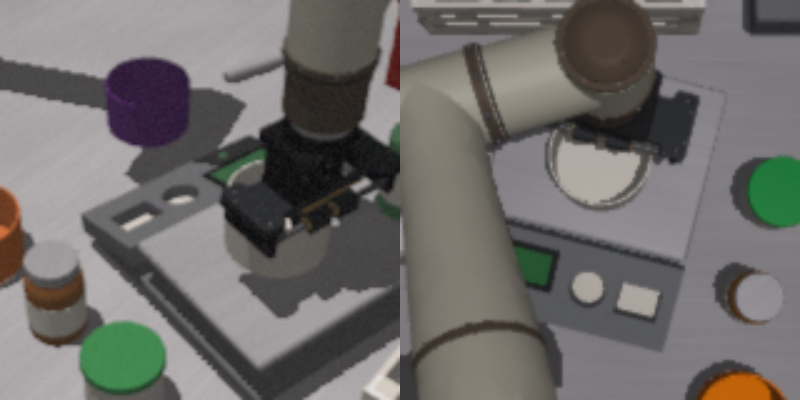

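The rim fit puts the tub about 16 mm short in scale x and centred in y. I'll push 1.6 cm more, back off, and lift out.

Call:
apply_moves(
  plan=[
    [1,[0,0,-0.5],[0,0,0]],
    [1,[0,0,-1],[0,0,0]],
    [1,[0,0,-1.4],[0,0,0]],
    [1,[0,0,-1.6],[0,0,0]],
    [1,[0,0,-1.6],[0,0,0]],
    [1,[0,0,-0.5],[0,0,0]],
    [1,[0,0,2],[0,0,0]],
    [1,[0,0,2.5],[0,0,0]],
    [1,[0,-2.5,2.5],[0,0,0]],
    [1,[0,-6,2.5],[0,0,0]],
    [1,[0,-9.5,2.5],[0,0,0]],
    [1,[0,-10.5,2.5],[0,0,0]],
  ],
)

```text
time: 6.0
ee_pos: [0.6632, 0.044, 0.407]
eef_rot: [-0.556, 0.561, 0.438, -0.429]
wrist_force: [1.6, -0.1, 0.7]
grip_width: 0.004
```

```bash
python3 - <<'E'
from meas import *
print(tip(),delta(s2w(-.169,-.088,.22),.26))
a=grab('scene','s5');t=grab('top','t5')
for d,b in((a,(240,150,330,240)),(t,(220,100,290,180))):
  try: print(rim(d,b))
  except Exception as e: print(e)
cv2.imwrite('pics/c5.png',np.hstack([cv2.resize(a['img'][110:270,180:340,::-1],(400,400)),cv2.resize(t['img'][80:240,170:330,::-1],(400,400))]))
E
```

```text
(array([0.0054, 0.001 ]), array([0.6659, 0.0446, 0.2248]), array([ 1.64, -0.09,  0.71]), 6.0) (array([-8.74,  0.73, 21.9 ]), array([-0.2461,  0.0012,  0.0069]))
(array([0.66140953, 0.04556026]), np.float64(0.05815874462969565), 253, array([0.0007153, 0.0008669]))
(array([0.65910403, 0.04407906]), np.float64(0.05794511791744757), 60, array([-0.00114604, -0.00114423]))
```

View pics/c5.png

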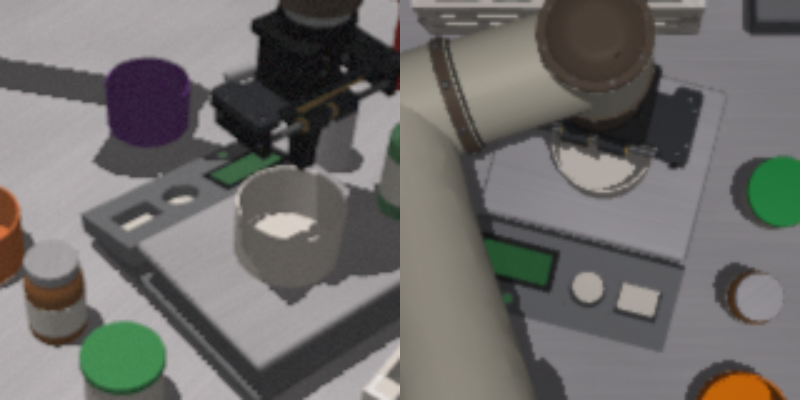

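The tub is free and centred to about 1 mm in both views. Moving to the tare key.

Call:
apply_moves(
  plan=[
    [1,[-1,0,2.5],[0,0,0]],
    [1,[-2,0,5],[0,0,0]],
    [1,[-3.2,0,8],[-0.03,0,0]],
    [1,[-4.4,0,11],[-0.08,0,0]],
    [1,[-5.6,0.2,14],[-0.13,0,0]],
    [1,[-6.8,0.4,17],[-0.18,0,0]],
    [1,[-8,0.5,20],[-0.22,0,0]],
    [1,[-8.7,0.7,22],[-0.246,0,0]],
    [1,[-8.7,0.7,22],[-0.246,0,0]],
    [1,[-8.7,0.7,22],[-0.246,0,0]],
  ],
)

```text
time: 6.93
ee_pos: [0.4268, 0.0143, 0.3937]
eef_rot: [-0.484, 0.624, 0.487, -0.373]
wrist_force: [-0.3, -0.2, 0.8]
grip_width: 0.008
```

```bash
python3 - <<'E'
from meas import *
print(tip(),delta(s2w(-.169-.04*np.sin(.26),-.088,.049+.04*np.cos(.26)),.26), 'body low z check')
d=grab('wrist','w6'); P=cloud(d); t=grab('top','t6'); print(rim(t,(220,100,290,180)))
cv2.imwrite('pics/c6.png',np.hstack([d['img'][::,:,::-1][:, :400],cv2.resize(t['img'][80:240,170:330,::-1],(384,384))]))
E
```

```text
(array([-0.1726, -0.0869]), array([0.4717, 0.004 , 0.2174]), array([-0.26, -0.23,  0.83]), 6.9333) (array([-0.07, 12.39,  4.01]), array([-0.0043,  0.0006,  0.0069])) body low z check
(array([0.65916653, 0.04406571]), np.float64(0.05803089084710733), 166, array([-0.00108219, -0.00114151]))
```

View pics/c6.png

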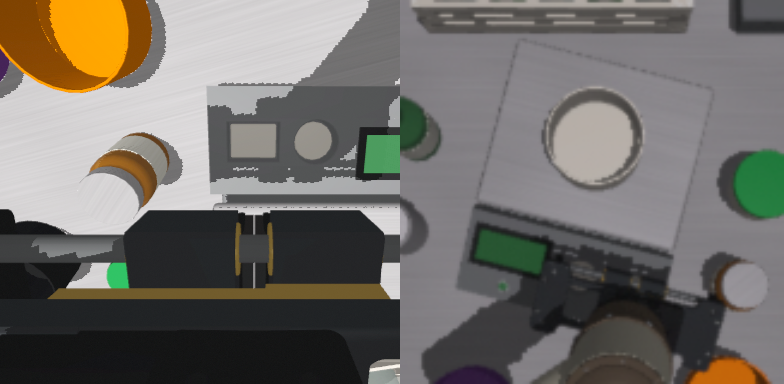

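Call:
apply_moves(
  plan=[
    [1,[0,1,2],[0,0,0]],
    [1,[0,3,4],[0,0,0.007]],
    [1,[0,6,4],[0,0,0.007]],
    [1,[0,9,4],[0,0,0.007]],
    [1,[0,11.5,4],[0,0,0.007]],
    [1,[0,12.4,4],[0,0,0.007]],
    [1,[0,12.4,4],[0,0,0.007]],
    [1,[0,12.4,4],[0,0,0.007]],
    [1,[0,12.4,4],[0,0,0.007]],
  ],
)

```text
time: 7.78
ee_pos: [0.423, 0.018, 0.2647]
eef_rot: [-0.483, 0.626, 0.485, -0.373]
wrist_force: [-0.4, -0.7, -0.5]
grip_width: 0.006
```

```bash
python3 - <<'E'
from meas import *
for k in (.04,.003,-.005): print(k,tip(),delta(s2w(-.169-k*np.sin(.26),-.088,.049+k*np.cos(.26)),.26))
d=grab('wrist','w7'); s=grab('scene','s7')
cv2.imwrite('pics/c7.png',np.hstack([d['img'][:,:,::-1][:, 100:500],cv2.resize(s['img'][140:260,180:300,::-1],(384,384))]))
E
```

```text
0.04 (array([-0.1767, -0.0853]), array([0.4681, 0.0066, 0.0885]), array([-0.35, -0.67, -0.46]), 7.7833) (array([-0.25,  0.02,  0.31]), array([-0.0022, -0.0008,  0.0012]))
0.003 (array([-0.1767, -0.0853]), array([0.4681, 0.0066, 0.0885]), array([-0.35, -0.67, -0.46]), 7.7833) (array([-0.25,  3.72,  0.3 ]), array([-0.0022, -0.0008,  0.0012]))
-0.005 (array([-0.1767, -0.0853]), array([0.4681, 0.0066, 0.0885]), array([-0.35, -0.67, -0.46]), 7.7833) (array([-0.25,  4.52,  0.3 ]), array([-0.0022, -0.0008,  0.0012]))
```

View pics/c7.png

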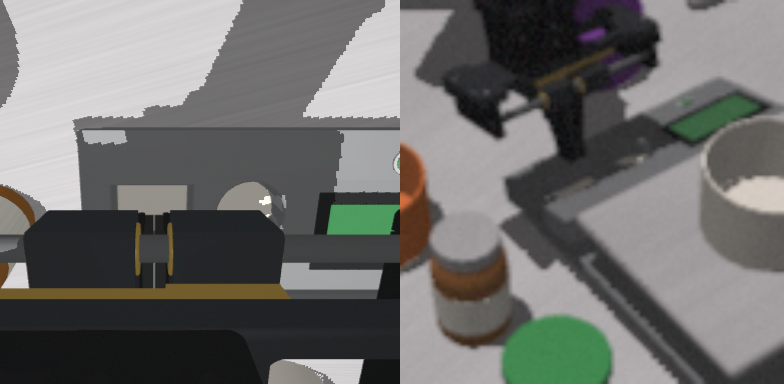

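Call:
apply_moves(
  plan=[
    [1,[-0.2,0.2,0.3],[0,0,0]],
    [1,[-0.2,0.5,0.3],[0,0,0]],
    [1,[-0.2,1.5,0.3],[0,0,0]],
    [1,[-0.2,2.5,0.3],[0,0,0]],
    [1,[-0.2,3.2,0.3],[0,0,0]],
    [1,[-0.2,3.6,0.3],[0,0,0]],
    [1,[-0.2,3.6,0.3],[0,0,0]],
    [1,[-0.2,3.6,0.3],[0,0,0]],
  ],
)

```text
time: 8.55
ee_pos: [0.428, 0.014, 0.2296]
eef_rot: [-0.483, 0.626, 0.485, -0.372]
wrist_force: [0.6, -0.9, -0.1]
grip_width: 0.01
```

```bash
python3 - <<'E'
from meas import *
for k in (.003,-.005): print(k,tip(),delta(s2w(-.169-k*np.sin(.26),-.088,.049+k*np.cos(.26)),.26))
s=grab('scene','s8')
cv2.imwrite('pics/c8.png',cv2.resize(s['img'][140:260,180:300,::-1],(600,600)))
E
```

```text
0.003 (array([-0.1708, -0.0877]), array([0.4732, 0.0027, 0.0534]), array([ 0.56, -0.92, -0.12]), 8.55) (array([ 0.01,  0.17, -0.03]), array([-0.0016, -0.0017,  0.0022]))
-0.005 (array([-0.1708, -0.0877]), array([0.4732, 0.0027, 0.0534]), array([ 0.56, -0.92, -0.12]), 8.55) (array([ 0.01,  0.97, -0.03]), array([-0.0016, -0.0017,  0.0022]))
```

View pics/c8.png

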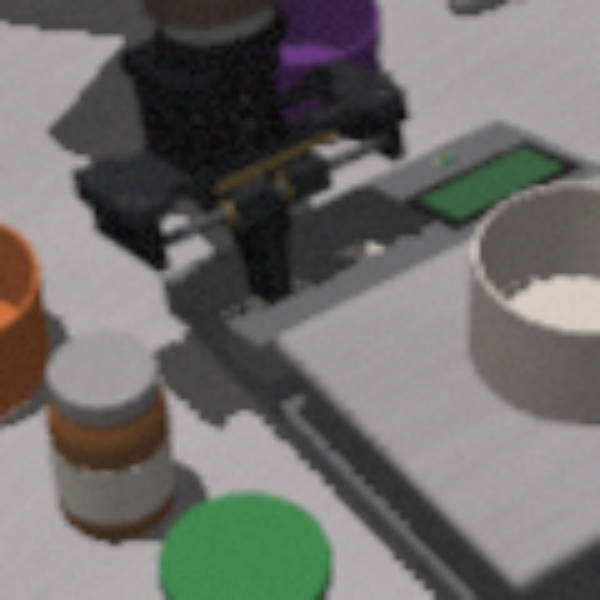

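The fingertip is in the rectangular well at about (272,290) in the crop, with no contact force yet. I'll press in small increments and watch the force.

Call:
apply_moves(
  plan=[
    [1,[0,0.2,0],[0,0,0]],
    [1,[0,0.4,0],[0,0,0]],
    [1,[0,0.6,0],[0,0,0]],
    [1,[0,0.6,0],[0,0,0]],
  ],
)

```text
time: 8.93
ee_pos: [0.4317, 0.0147, 0.2276]
eef_rot: [-0.484, 0.625, 0.485, -0.373]
wrist_force: [-0.3, -0.2, -0.2]
grip_width: 0.004
```

```bash
python3 - <<'E'
from meas import *
print(tip(), q2R(ctrl.get_state()['eef_rot']).T@ctrl.get_state()['wrist_force'])
E
```

```text
(array([-0.1679, -0.0861]), array([0.4764, 0.0036, 0.0513]), array([-0.32, -0.16, -0.21]), 8.9333) [-0.23709149  0.13137181  0.31523197]
```

Call:
apply_moves(
  plan=[
    [1,[-0.1,0.2,0],[0,0,0]],
    [1,[-0.1,0.4,0],[0,0,0]],
    [1,[-0.1,0.5,0],[0,0,0]],
    [1,[-0.1,0.5,0],[0,0,0]],
    [1,[-0.1,0.5,0],[0,0,0]],
  ],
)

```text
time: 9.35
ee_pos: [0.4338, 0.0137, 0.2256]
eef_rot: [-0.485, 0.625, 0.484, -0.374]
wrist_force: [-2.4, 1.8, 1.8]
grip_width: 0.004
```

```bash
python3 - <<'E'
from meas import *
print(tip(), q2R(ctrl.get_state()['eef_rot']).T@ctrl.get_state()['wrist_force'])
E
```

```text
(array([-0.1662, -0.0867]), array([0.4779, 0.0026, 0.0491]), array([-2.38,  1.79,  1.82]), 9.35) [ 1.13875945 -2.44306957  2.21366781]
```

Call:
apply_moves(
  plan=[
    [1,[0,0.1,0.2],[0,0,0]],
    [1,[0,0.2,0.2],[0,0,0]],
    [1,[0,0.4,0.2],[0,0,0]],
    [1,[0,0.4,0.2],[0,0,0]],
    [1,[0,0.4,0.2],[0,0,0]],
  ],
)

```text
time: 9.77
ee_pos: [0.4341, 0.0142, 0.2239]
eef_rot: [-0.486, 0.624, 0.483, -0.376]
wrist_force: [-1.3, 0.0, 2.8]
grip_width: 0.009
```

```bash
python3 - <<'E'
from meas import *
print(tip(), q2R(ctrl.get_state()['eef_rot']).T@ctrl.get_state()['wrist_force'])
E
```

```text
(array([-0.1668, -0.0863]), array([0.4775, 0.0031, 0.0473]), array([-1.26,  0.02,  2.76]), 9.7667) [-0.29424103 -2.97857696  0.51178921]
```

Call:
apply_moves(
  plan=[
    [1,[0,0.2,0.1],[0,0,0]],
    [1,[0,0.4,0.1],[0,0,0]],
    [1,[0,0.6,0.1],[0,0,0]],
    [1,[0,0.6,0.1],[0,0,0]],
    [1,[0,0.6,0.1],[0,0,0]],
  ],
)

```text
time: 10.18
ee_pos: [0.4357, 0.0141, 0.2214]
eef_rot: [-0.487, 0.623, 0.482, -0.377]
wrist_force: [-4.6, 1.1, 8.3]
grip_width: 0.003
```

```bash
python3 - <<'E'
from meas import *
print(tip(), q2R(ctrl.get_state()['eef_rot']).T@ctrl.get_state()['wrist_force'])
E
```

```text
(array([-0.166 , -0.0863]), array([0.4782, 0.0029, 0.0446]), array([-4.64,  1.07,  8.33]), 10.1833) [-0.14275077 -9.23075782  2.61394464]
```

The axial force of 9.2 N is above the 5 N for fully down, so the key is at its stop. I'll hold it there for over a second with a little more push.

Call:
apply_moves(
  plan=[
    [1,[0,0.4,0],[0,0,0]],
    [1,[0,0.6,0],[0,0,0]],
    [1,[0,0.6,0],[0,0,0]],
    [1,[0,0.6,0],[0,0,0]],
    [1,[0,0.6,0],[0,0,0]],
    [1,[0,0.6,0],[0,0,0]],
    [1,[0,0.6,0],[0,0,0]],
    [1,[0,0.6,0],[0,0,0]],
    [1,[0,0.6,0],[0,0,0]],
    [1,[0,0.6,0],[0,0,0]],
    [1,[0,0.6,0],[0,0,0]],
    [1,[0,0.6,0],[0,0,0]],
  ],
)

```text
time: 11.18
ee_pos: [0.4363, 0.014, 0.2209]
eef_rot: [-0.487, 0.623, 0.482, -0.378]
wrist_force: [-29.2, 7.2, 42.1]
grip_width: 0.006
```

```bash
python3 - <<'E'
from meas import *
print(tip(), q2R(ctrl.get_state()['eef_rot']).T@ctrl.get_state()['wrist_force'])
s=grab('scene','s9');t=grab('top','t9'); print(rim(s,(240,150,330,240)),rim(t,(220,100,290,180)))
cv2.imwrite('pics/c9.png',cv2.resize(s['img'][140:260,180:300,::-1],(600,600)))
E
```

```text
(array([-0.1656, -0.0863]), array([0.4785, 0.0028, 0.0441]), array([-29.17,   7.18,  42.08]), 11.1833) [ -0.40980635 -48.05632886  19.05860472]
(array([0.66157016, 0.04572929]), np.float64(0.05825884812899752), 287, array([0.00082851, 0.00107076])) (array([0.65911838, 0.04404063]), np.float64(0.05807590908493999), 170, array([-0.00112253, -0.00117785]))
```

View pics/c9.png

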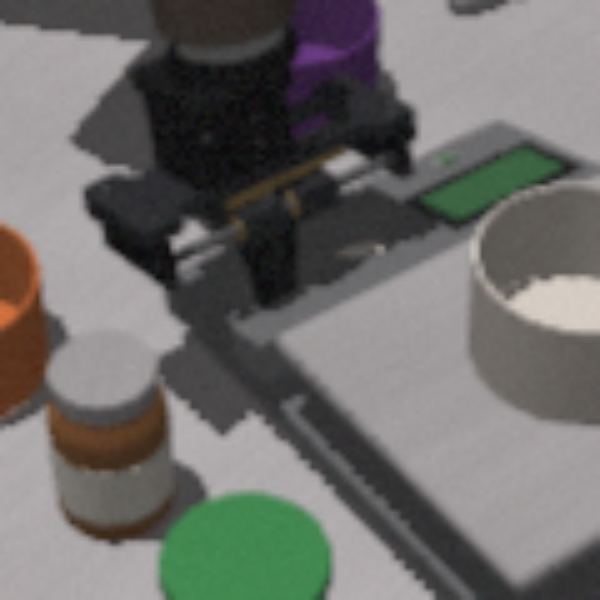

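The key went down about 5 mm (tip z from .049 to .044), then the force rose steeply at a hard stop, and it stayed down for more than a second. Releasing along the key axis.

Call:
apply_moves(
  plan=[
    [1,[0,-0.3,0],[0,0,0]],
    [1,[0,-1,0],[0,0,0]],
    [1,[0,-2,0.1],[0,0,0]],
    [1,[0,-4,0.2],[0,0,0]],
    [1,[0,-7,0.3],[0,0,0]],
    [1,[0,-10,0.4],[0,0,0]],
    [1,[0,-13,0.5],[0,0,0]],
    [1,[0,-13,3],[0,0,0]],
    [1,[0,-13,5],[0,0,0]],
    [1,[0,-13,5],[0,0,0]],
    [1,[0,-13,5],[0,0,0]],
  ],
)

```text
time: 12.2
ee_pos: [0.3584, 0.034, 0.3349]
eef_rot: [-0.487, 0.622, 0.482, -0.378]
wrist_force: [-0.3, 0.5, 0.3]
grip_width: 0.003
```

```bash
python3 - <<'E'
from meas import *
print(tip())
s=grab('scene','s10');t=grab('top','t10');d=grab('wrist','w10'); print(rim(s,(240,150,330,240)),rim(t,(220,100,290,180)))
P=cloud(d); q=P[...,:2]-C0;X=q@EX;Y=q@EY
for nm,y0 in(('tare',-.088),('power',-.021)):
    m=(abs(X+.170)<.012)&(abs(Y-y0)<.014); m0=(abs(X+.170)<.012)&(abs(Y-y0)<.014)
    P1=cloud(load('w1')); q1=P1[...,:2]-C0; m1=(abs(q1@EX+.170)<.012)&(abs(q1@EY-y0)<.014)
    f=lambda P,m,X:np.median(P[m][:,2]-.267*(X[m]+.17))
    print(nm,f(P,m,X),f(P1,m1,q1@EX),m.sum())
cv2.imwrite('pics/c10.png',np.hstack([d['img'][:,:,::-1][:, 100:500],cv2.resize(s['img'][130:270,170:310,::-1],(384,384))]))
E
```

```text
(array([-0.2461, -0.0863]), array([0.4007, 0.0229, 0.158 ]), array([-0.29,  0.45,  0.35]), 12.2)
(array([0.66142037, 0.04561503]), np.float64(0.05819093477133554), 292, array([0.00071209, 0.00092265])) (array([0.65911816, 0.04409077]), np.float64(0.05807783882223227), 167, array([-0.0011353 , -0.00112936]))
tare 0.04901406279449001 0.049929814385978696 4
power nan 0.0497919355085023 0
  return _methods._mean(a, axis=axis, dtype=dtype,
  ret = ret.dtype.type(ret / rcount)
```

View pics/c10.png

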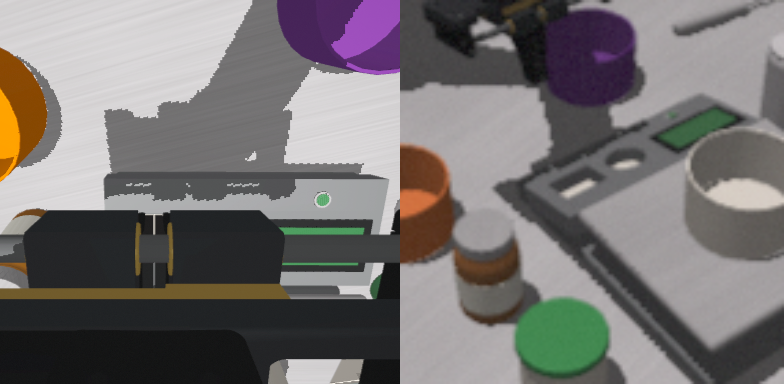

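```bash
python3 - <<'E'
from meas import *
for n in('s5','s10'):
    d=load(n);P=cloud(d);q=P[...,:2]-C0;X=q@EX;Y=q@EY
    for nm,y0 in(('tare',-.088),('power',-.021)):
        m=(abs(X+.172)<.013)&(abs(Y-y0)<.013)&(P[...,2]<.056); h=P[m][:,2]-.267*(X[m]+.17); print(n,nm,m.sum(),np.median(h).round(4))
E
```

```text
s5 tare 23 0.05
s5 power 13 0.0495
s10 tare 21 0.05
s10 power 12 0.0494
```

Both keys are back at their starting height, and the tub is centred and undisturbed. Handing in.

```bash
python3 -c "
from station import ctrl
print(ctrl.sign_off(), ctrl.get_state()['time'])"
```

```text
the job is handed in; nothing more can be done
the job is handed in; nothing more can be done
```

I pushed the white tub to the middle of the pan from inside with shut fingers, first in scale +y and then in +x. I then backed off and lifted out, pressed the tare key along its normal, held it for over a second and released it.

**Last checks:**
- **Tub:** its centre is within about 2 mm of the pan's middle in both the scene and top views, and did not move during the press.
- **Tare key:** it went down about 5 mm to a hard stop, where the axial force rose to 48 N, and 19 N across the key. That was harder than needed, but below the 120 N wrist limit.
- **Keys after release:** both are back at their starting height in the scene view. The final wrist view hid the power key and showed only 4 pixels of the tare key, so it gave no useful check.
- **Bystanders:** I saw none moved or touched in the pictures I viewed, but did not measure them afterwards.

An early scene-view fix of the pan disc was off by about 13 mm because the tub's shadow spoiled it. I dropped it for the top view's, and a re-read by eye agreed to 4 mm. The job was handed in at about 12 s of the 51 s allowed.

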